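# Lock the tester's levelling screw and jog the roller under the stylus

### The arm

A 6-joint arm with a two-finger parallel gripper is mounted at the origin on the work surface. World frame = base frame: x ahead of the robot, y to its left, z up, the work surface at z = 0. Lengths are in m, angles in rad, forces in N, time in s.
With the tool pointing down it reaches from about 0.3 to 0.85 m from the base axis. Payload 4.2 kg.
Tool frame: the origin (TCP) lies on the mounting face of the last link; the fingertips stand 191 mm ahead of it and the grasp point (between the pads) lies manip.grasp_offset ahead of it (manip.grasp_offset is the distance from the TCP to the grasp point, in m); z points along the fingers, y is the line along which they close (so a half turn about z gives the same grasp; the last joint's range is limited). The gripper opens to 91 mm and grips with 3 to 60 N. Pads are 32 mm wide; open, the fingers measure 118 mm over their backs; the gripper's body (76 mm by 178 mm) begins 60 mm behind the grasp point.
Start: joints at [1.084, 0.32, 1.565, -0, 1.257, -0.02], TCP at [0.259, 0.513, 0.405] pointing down, gripper open.
Joint ranges: [-3.11, 3.11], [-0.84, 2.01], [0.21, 2.61], [-1.34, 4.49], [0.05, 2.63], [-2.56, 2.56]. Speed limits (rad/s): [2.57, 2.57, 3.14, 3.14, 3.14, 3.14].

### API

Orientations are given as [roll, pitch, yaw] about the fixed x, y, z axes, in that order (R = Rz(yaw) Ry(pitch) Rx(roll)).
In Python, from workcell import manip gives the robot as it stands.
- The arm moves only by the shell command python3 -m creep 'ROWS' [OPENING]. ROWS is JSON, a list of rows, each a list of 2 entries, a list of its own where there are three numbers: the shift along the world's x, y, z scaled (see below), then the turn, a rotation vector about the world's x, y, z scaled (see below). In form: [[[dx, dy, dz], [wx, wy, wz]], ...]. A call has 1 to 12 rows; each row is the pose to reach, as a shift and turn from the pose commanded when the call began, turning the shorter way round; what a row does not reach only later rows make up. The controller multiplies each number of a shift by 0.12 m and each number of a turn by 180 degrees. A row lasts 1/12 s, in which the tool goes at most 41.7 mm and 7.16 degrees, less where a joint would pass 70% of its speed; a pose out of reach is approached as far as the arm can. A call with a number of a shift or a turn outside -1 to 1 is refused whole. A call with a gripper value outside its range is refused whole. OPENING is the gripper command: -1 is shut, 1 is fully open, values between are in proportion, set as the call begins (- or left out, the last holds). The fingers move at their own pace and stop on an object; the grip force is fixed at half the most. Time passes only in rows, so rows that repeat a pose let the fingers close. It gives the time, the measured TCP pose, the force, the opening and the grip force at its end, in the units of the state.
- manip.sense(): the state, without advancing time (a new reading comes with each control period).
- manip.capture(name): name is "side" or "top"; returns a dict with "frame" (384x512x3 uint8, red, green, blue), "z_map" (384x512 float32, m along the optical axis (not along the pixel's ray), 0 where there is no reading), "intrinsics" (3x3 intrinsics, pixels), "extrinsics" (4x4, takes a point from world to camera coordinates). Camera axes: x right, y up, looking along -z (the intrinsics and any distortion apply to the point x, -y, -z); pixel columns grow to the right and rows downward; lengths in m; the calibration is good to about 2 mm. A picture is of the moment at which its call begins.
- manip.sign_off(): hands the job in; it is judged then, once.
The state is a dict: "t": time; "qpos": joint angles; "qvel": joint speeds; "joint_torque": joint torques, N m; "tool_pos": TCP position; "orientation": TCP orientation; "wrist_force": force on the tool from outside, world axes, zero at the start; "wrist_torque": the same for the moment, N m; "grip_width": finger opening in m; "grasp_force": force on a finger pad.
Only numpy, scipy, OpenCV 4.12 (cv2) and the standard library are available. Lean on these libraries where they do the work, as an engineer would, in place of code of your own. Each camera call takes 0.05 s, during which the arm holds its last target. There are 200 camera calls.

### The job

The surface tester has just been levelled; so that it cannot shift while you set up the part, lock its loose levelling screw, the near one of the two beside the jog box, by turning the jam nut clockwise until it is home on the boss. Then push the jog box's spring-centred stick over, away from the robot, hold it until the motor slide has carried the roller's crown right under the stylus tip, and let the stick go back to centre so that the slide stands still there. Do not drive the slide before the nut is locked, do not touch the slide, roller, stylus or column, and leave everything else lying on the bench as it is.

Things in the scene. Friction and masses are not known exactly. Their poses are not given: they have to be found in the camera images.
- tester: Surface tester: dark granite base 250 (x) x 400 (y) mm, its top 75 mm above the table, on three levelling screws. Origin: on the table under the middle of the base; x points away from the robot, y to the left (towards the jog box), z up. Fixed to the table.
- column: The tester's column with traverse unit, pick-up rod and stylus; origin and axes as the tester's. The column, 55 x 50 mm, stands at y = -150 mm, 475 mm tall with its handwheel; the traverse unit reaches from it over the base to y = 10 mm, the thin pick-up rod on to y = 67 mm, 185 to 243 mm above the table.
- nut_mid (a point): Centre, half-way up, of the loose hexagon jam nut: 30 mm across flats, 12 mm high, on a vertical 20 mm stud that ends 26 mm above the nut's middle. At x = -85, y = 226 mm of the tester, 82 mm above the table when home, 1 mm more at first, on a 52 mm round boss. Its x axis is square to one pair of flats (others at 60 and 120 deg) and turns with it. A like, locked nut is 170 mm further away.
- nut (a joint): Turn of the jam nut in rad, growing clockwise seen from above: starts between 0 and 0.9, stops dead at 2.6, where the nut is home on its boss and locked. Light steady drag (0.05 N m); stays where it is left; drops 2.5 mm a turn.
- jog_box: Jog box, grey-green, 105 (x) x 150 (y) mm, top plate 49 mm above the table, fixed to the table. Origin: on the table under its middle; x points roughly away from the robot, y to the left. The stick stands in rubber bellows at x = 0, y = 22 mm; a small selector knob and key, up to 65 mm above the table, at y = -42 mm.
- stick_knob (a point): Middle of the stick's black pear-shaped knob: 29 mm across, 42 mm high, its top at 144 mm and this point at 130 mm above the table with the stick upright. A bare steel shaft 10 mm thick joins it to the pivot, 90 mm below this point.
- stick (a joint): Tilt of the stick in rad: 0 upright, positive towards the jog box's +x (away from the robot), stops at +-0.42 (knob 37 mm over). It tilts only along the box's x. A spring (1.2 N m/rad, about 5.5 N at the knob for full tilt) brings it back to centre (within 0.04) when let go.
- slide (a joint): Position in m of the motor cross-slide along the tester's x: 0 with the crown exactly under the stylus tip, negative nearer the robot; starts at -0.055 to -0.030, ends at -0.060 and +0.045. Driven by the stick: still below 0.1 rad of tilt, moving above 0.17, faster with more, 8 to 14 mm/s at full tilt; positive tilt moves it to +x, negative back. It stops within 2 mm of letting go.
- roller_crown (a point): Middle of the top line (crown) of the steel roller, 40 mm thick and 90 mm long, that lies along the tester's y in a V-block on the slide; 152 mm above the table. Moves with the slide.
- stylus_tip (a point): Tip of the thin stylus that points down from the pick-up rod, 162 mm above the table (10 mm above the crown), at x = 0, y = 60 mm of the tester. Does not move.
- spanner: Open-ended steel spanner, 170 mm, lying on the table near the robot. Not part of the job.
- ring_gauge: Steel bowl-shaped ring master, 92 mm across, 40 mm high, on the table beyond the jog box. Not part of the job.
- micrometer: Outside micrometer, about 150 mm long, lying on the table beyond the jog box. Not part of the job.
- gauge_case: Closed wooden gauge-block case, 70 x 120 x 32 mm, on the table to the left of the jog box. Not part of the job.
- mouse: Black computer mouse, 100 x 58 x 29 mm, at the left of the table. Not part of the job.
- pin_a: Small steel pin, 16 mm across, 26 mm tall, standing on the granite base near its front edge (origin: underside). Not part of the job.
- pin_b: Small steel pin, 20 mm across, 22 mm tall, standing beside the other pin (origin: underside). Not part of the job.
Not all that is in view belongs to the job. What is shaped like the jog_box but pink or yellow is not meant.

How it is judged:
By the outcome, as a careful person would: the job done as asked, in the order asked, and still so for the second after the job is handed in, with the robot touching nothing.
It also fails if it takes over 72 s, if anything falls off the work surface, if the arm or the gripper's body presses on something with over 40 N, if the wrist force passes 120 N, or if a joint passes its speed limit or range.

## Working session

There is one attempt and no reset: what is moved stays moved. The work goes in short steps, Python scripts to look and compute and a shell command to move; the robot and the scene stay as the last step left them, time stands still between calls to the robot, and variables do not carry over. Pictures are saved under pics/ and viewed, at most 10 in all, crops included, and the job is handed in when it is done.

```bash
mkdir -p pics; ls; cat > h.py <<'E'
import numpy as np, cv2
from workcell import manip
def grab(n):
    c=manip.capture(n); np.savez('%s.npz'%n,**c); return c
def cloud(c):
    z=c['z_map']; K=c['intrinsics']; v,u=np.mgrid[0:384,0:512]
    X=(u-K[0,2])/K[0,0]*z; Y=(v-K[1,2])/K[1,1]*z
    P=np.stack([X,-Y,-z,np.ones_like(z)],-1)
    return (P@np.linalg.inv(c['extrinsics']).T)[...,:3]
def proj(c,p):
    q=c['extrinsics']@np.append(p,1); K=c['intrinsics']
    return K[0,0]*q[0]/-q[2]+K[0,2], K[1,1]*-q[1]/-q[2]+K[1,2]
E
python3 - <<'E'
from h import *
a=grab('top');b=grab('side')
for n,c in(('top',a),('side',b)):
    cv2.imwrite(f'pics/{n}0.png',cv2.resize(c['frame'][...,::-1],(768,576)))
    E=np.linalg.inv(c['extrinsics']);print(n,E.round(3).tolist(),c['intrinsics'].tolist())
print(manip.grasp_offset,manip.sense())
E
```

```text
pics
top [[0.029, 0.983, -0.18, 0.292], [-0.999, 0.031, 0.008, 0.16], [0.014, 0.18, 0.984, 1.296], [0.0, 0.0, 0.0, 1.0]] [[408.8979490900988, 0.0, 254.0831501367911], [0.0, 408.8979490900988, 189.50698088784594], [0.0, 0.0, 1.0]]
side [[0.887, 0.34, -0.313, 0.057], [-0.462, 0.655, -0.599, -0.726], [0.002, 0.675, 0.737, 1.179], [0.0, 0.0, 0.0, 1.0]] [[413.9843765799257, 0.0, 252.26716123257364], [0.0, 413.9843765799257, 188.83286812522854], [0.0, 0.0, 1.0]]
0.172 {'t': 0.1, 'qpos': array([ 1.08402348e+00,  3.20210608e-01,  1.56551775e+00, -2.42315037e-05,
        1.25742266e+00, -1.99800281e-02]), 'qvel': array([-0.00056769, -0.00076108, -0.00143588, -0.00130268,  0.00022766,
        0.0004063 ]), 'joint_torque': array([-4.58849772e-04, -4.13331163e+01, -2.32509863e+01,  7.28186150e-02,
        4.21305047e-02, -8.16217630e-05]), 'tool_pos': array([0.25868744, 0.5133585 , 0.40402936]), 'orientation': array([-3.14003414e+00, -8.09889346e-06,  2.67480732e+00]), 'wrist_force': array([0.43032541, 0.23103634, 0.82209788]), 'wrist_torque': array([-0.00855331, -0.01194784, -0.02974519]), 'grasp_force': 0.0, 'grip_width': 0.09092521930838418}
```

View pics/top0.png

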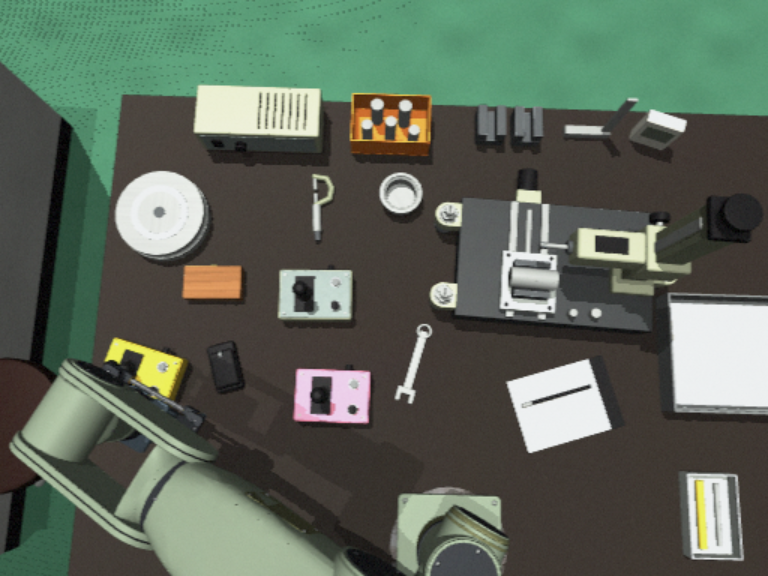

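View pics/side0.png

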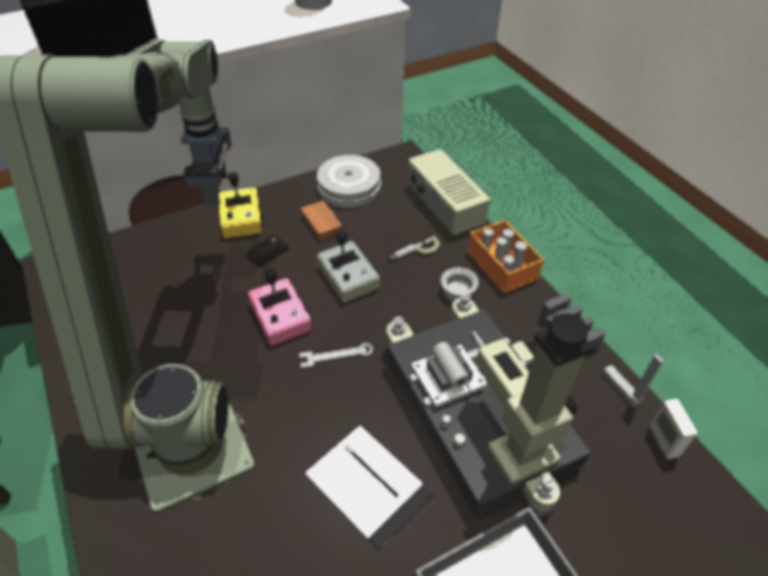

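Top view: three boxes are shaped like the jog box. They are grey-green at (315,294), pink at (332,395) and yellow at (146,370); the grey-green one fits the description. The two levelling screws are at (443,295), which is the near one with the loose nut, and (447,215), which is locked. The roller is at (533,278). I'll measure these and enlarge that area.

```bash
python3 - <<'E'
from h import *
c=dict(np.load('top.npz')); P=cloud(c)
cv2.imwrite('pics/crop1.png',cv2.resize(c['frame'][170:225,175:385,::-1],None,fx=3.8,fy=3.8,interpolation=cv2.INTER_CUBIC))
f=c['frame'].astype(int)
def rng(m,l):
    q=P[m];print(l,len(q),np.median(q,0).round(4)); return q
v,u=np.mgrid[0:384,0:512]
# granite top
m=(abs(P[...,2]-.075)<.004)&(P[...,0]>.2)&(u>300)&(u<445)&(v>125)&(v<225)
r=cv2.minAreaRect((P[m][:,:2]*1000).astype(np.float32));print('granite',r)
# box top
m=(abs(P[...,2]-.049)<.004)&(u>180)&(u<240)&(v>175)&(v<218)
r=cv2.minAreaRect((P[m][:,:2]*1000).astype(np.float32));print('box',r,P[m].mean(0))
# knob
m=(P[...,2]>.115)&(P[...,2]<.15)&(u>180)&(u<240)&(v>165)&(v<218)
print('knob',P[m].mean(0),P[m][:,:2].min(0),P[m][:,:2].max(0),P[m][:,2].max())
for n,(a,b) in dict(near=(295,196),far=(298,143)).items():
  w=(abs(u-a)<14)&(abs(v-b)<14)
  for lo,hi in((.055,.08),(.08,.096),(.098,.12)):
    q=P[w&(P[...,2]>lo)&(P[...,2]<hi)]
    if len(q):print(n,lo,len(q),((q.min(0)+q.max(0))/2).round(4),q.mean(0).round(4),np.ptp(q,axis=0).round(3))
m=(P[...,2]>.14)&(P[...,2]<.157)&(u>330)&(u<385)&(v>170)&(v<200)
q=P[m];r=cv2.minAreaRect((q[:,:2]*1000).astype(np.float32));print('roller',r,q.mean(0),q[:,2].max())
E
```

```text
granite ((587.0888061523438, -210.39151000976562), (447.7749938964844, 280.1969299316406), 86.96479797363281)
box ((496.48016357421875, 284.56719970703125), (101.21395874023438, 148.36947631835938), 1.804983139038086) [0.49587218 0.28267996 0.04912154]
knob [0.4918476  0.30556911 0.14125171] [0.48056726 0.29327526] [0.50781309 0.31966093] 0.14786712916665
near 0.055 309 [0.5026 0.0171 0.0675] [0.4974 0.0091 0.0746] [0.084 0.065 0.025]
near 0.08 60 [0.5069 0.0165 0.0879] [0.4976 0.0241 0.0886] [0.053 0.06  0.016]
near 0.098 39 [0.4993 0.0253 0.1064] [0.4994 0.0248 0.1077] [0.019 0.018 0.014]
far 0.055 289 [0.6671 0.0085 0.0676] [6.629e-01 6.000e-04 7.400e-02] [0.083 0.064 0.025]
far 0.08 54 [0.6682 0.0059 0.087 ] [0.6643 0.0164 0.0869] [0.045 0.056 0.014]
far 0.098 42 [0.6687 0.0153 0.1062] [0.6683 0.0159 0.1082] [0.02  0.019 0.015]
roller ((526.1478271484375, -142.4009552001953), (92.09738159179688, 37.95791244506836), 85.25787353515625) [ 0.52522886 -0.14248039  0.14872542] 0.15633068650145998
```

View pics/crop1.png

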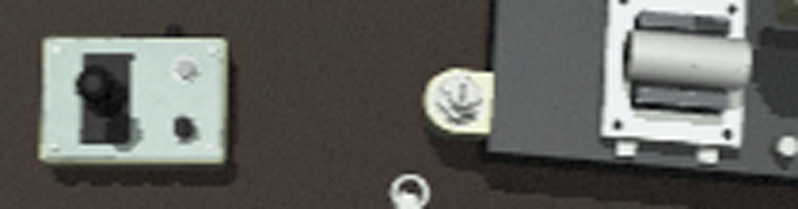

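Crop: the grey-green box fills (40–225, 38–160), with its stick knob at (95,85). The near levelling screw with the loose nut is at (460,98). The roller is at (690,60). The stud axis works out at about (0.500, 0.0247), so I'll move above it.

```bash
python3 -m creep '[[[0.1,-0.2,0],[0,0,0.037]],[[0.2,-0.4,0],[0,0,0.074]],[[0.3,-0.6,0],[0,0,0.111]],[[0.402,-0.815,0],[0,0,0.148]]]' 1
python3 -m creep '[[[0.13,-0.27,0],[0,0,0]],[[0.26,-0.54,0],[0,0,0]],[[0.402,-0.815,0],[0,0,0]]]'
python3 -m creep '[[[0.13,-0.27,0],[0,0,0]],[[0.26,-0.54,0],[0,0,0]],[[0.402,-0.815,0],[0,0,0]]]'
python3 -m creep '[[[0.13,-0.27,0],[0,0,0]],[[0.26,-0.54,0],[0,0,0]],[[0.402,-0.815,0],[0,0,0]]]'
python3 -m creep '[[[0.13,-0.27,0],[0,0,0]],[[0.26,-0.54,0],[0,0,0]],[[0.402,-0.815,0],[0,0,0]],[[0.402,-0.815,0],[0,0,0]]]'
python3 - <<'E'
from h import *
c=dict(np.load('side.npz')); P=cloud(c); v,u=np.mgrid[0:384,0:512]
for n,(a,b) in dict(near=(266,217),far=(309,203)).items():
  w=(abs(u-a)<14)&(abs(v-b)<14)
  q=P[w&(P[...,2]>.1)&(P[...,2]<.12)]
  print(n,len(q),((q.min(0)+q.max(0))/2).round(4),q.mean(0).round(4),np.ptp(q,axis=0).round(3))
cv2.imwrite('pics/crop2.png',cv2.resize(c['frame'][195:240,240:330,::-1],None,fx=8,fy=8,interpolation=cv2.INTER_CUBIC))
q=P[(P[...,2]>.115)&(P[...,2]<.15)&(abs(u-227)<20)&(abs(v-160)<20)]
print('knob',q.mean(0),((q.min(0)+q.max(0))/2).round(4),q[:,2].max())
print(manip.sense())
E
```

```text
t: 0.43
tool_pos: [0.3072, 0.4148, 0.4042]
orientation: [-3.141, -0.001, -3.137]
wrist_force: [2.6, -0.8, 0.1]
grip_width: 0.0911
grasp_force: 0.0
t: 0.68
tool_pos: [0.3553, 0.3164, 0.4044]
orientation: [-3.141, -0.001, 3.141]
wrist_force: [0.5, 0.4, 0.5]
grip_width: 0.0912
grasp_force: 0.0
t: 0.93
tool_pos: [0.4036, 0.2184, 0.4046]
orientation: [-3.142, -0.001, 3.14]
wrist_force: [1.4, 0.4, -0.7]
grip_width: 0.0912
grasp_force: 0.0
t: 1.18
tool_pos: [0.4518, 0.1205, 0.4046]
orientation: [3.141, -0.001, 3.14]
wrist_force: [0.5, 0.2, -0.0]
grip_width: 0.0912
grasp_force: 0.0
t: 1.52
tool_pos: [0.5022, 0.0199, 0.4043]
orientation: [-3.139, 0.001, 3.135]
wrist_force: [-0.4, -0.4, 0.3]
grip_width: 0.0911
grasp_force: 0.0
near 33 [0.4997 0.0248 0.1099] [0.4994 0.0237 0.1088] [0.019 0.022 0.015]
far 30 [0.6695 0.0173 0.1084] [0.6689 0.0155 0.108 ] [0.02  0.023 0.01 ]
knob [0.49203279 0.30204952 0.13580175] [0.4938 0.3054 0.1315] 0.14759286566737106
{'t': 1.5167, 'qpos': array([ 0.01762787,  0.20561232,  1.72508579, -0.00302516,  1.20947792,
       -1.54510873]), 'qvel': array([ 0.07605408, -0.02502766,  0.04363977,  0.07745447,  0.03179773,
        0.07643201]), 'joint_torque': array([ -1.57938212, -34.17522669, -22.61210561,  -0.34841716,
         0.09344581,  -0.44017623]), 'tool_pos': array([0.5021661 , 0.01994483, 0.40432764]), 'orientation': array([-3.13879859e+00,  1.48735654e-03,  3.13460242e+00]), 'wrist_force': array([-0.43920409, -0.38746318,  0.3403901 ]), 'wrist_torque': array([ 0.141711  , -0.0348475 , -0.01227039]), 'grasp_force': 0.0, 'grip_width': 0.09111664578038316}
```

View pics/crop2.png

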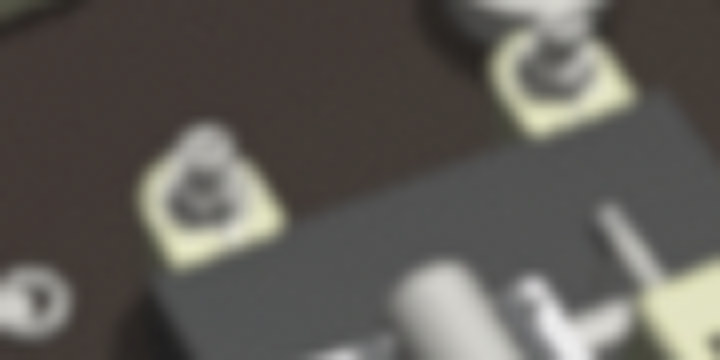

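The side crop shows the near stud at (205,165), with its nut dark around (205,195) and too blurred to read a flat angle. The closing pads will square the nut up. Descending in two stages.

```bash
python3 -m creep '[[[0,0,-0.25],[0,0,0]],[[0,0,-0.5],[0,0,0]],[[0,0,-0.75],[0,0,0]],[[0,0,-1],[0,0,0]],[[0,0,-1],[0,0,0]],[[0,0,-1],[0,0,0]],[[0,0,-1],[0,0,0]]]'
python3 -m creep '[[[0,0,-0.06],[0,0,0]],[[0,0,-0.11],[0,0,0]],[[0,0,-0.11],[0,0,0]],[[0,0,-0.11],[0,0,0]]]'
```

```text
t: 2.1
tool_pos: [0.5006, 0.0247, 0.2861]
orientation: [3.141, 0.002, 3.14]
wrist_force: [0.4, -1.2, -0.4]
grip_width: 0.0912
grasp_force: 0.0
t: 2.43
tool_pos: [0.4999, 0.0245, 0.2718]
orientation: [3.142, 0.0, 3.14]
wrist_force: [-0.3, -0.6, 0.4]
grip_width: 0.0913
grasp_force: 0.0
```

```bash
python3 -m creep '[[[0,0,-0.01],[0,0,0]],[[0,0,-0.01],[0,0,0]],[[0,0,-0.01],[0,0,0]],[[0,0,-0.01],[0,0,0]],[[0,0,-0.01],[0,0,0]],[[0,0,-0.01],[0,0,0]],[[0,0,-0.01],[0,0,0]],[[0,0,-0.01],[0,0,0]],[[0,0,-0.01],[0,0,0]],[[0,0,-0.01],[0,0,0]],[[0,0,-0.01],[0,0,0]],[[0,0,-0.01],[0,0,0]]]' -1
```

```text
t: 3.43
tool_pos: [0.5, 0.0247, 0.2704]
orientation: [3.141, 0.0, 3.139]
wrist_force: [0.1, 1.1, 0.5]
grip_width: 0.0309
grasp_force: 30.0
```

It's gripped on the flats and centred. Turning clockwise now.

```bash
python3 -m creep '[[[0,0,0],[0,0,-0.03]],[[0,0,0],[0,0,-0.06]],[[0,0,0],[0,0,-0.09]],[[0,0,-0.001],[0,0,-0.12]],[[0,0,-0.002],[0,0,-0.15]],[[0,0,-0.002],[0,0,-0.18]],[[0,0,-0.003],[0,0,-0.21]],[[0,0,-0.003],[0,0,-0.24]],[[0,0,-0.003],[0,0,-0.27]],[[0,0,-0.004],[0,0,-0.3]],[[0,0,-0.004],[0,0,-0.33]],[[0,0,-0.004],[0,0,-0.36]]]'
python3 -c "
from workcell import manip;s=manip.sense();print(s['wrist_torque'],s['wrist_force'],s['qpos'])"
```

```text
t: 4.43
tool_pos: [0.4998, 0.0244, 0.2699]
orientation: [-3.141, 0.0, 2.005]
wrist_force: [-1.1, 0.9, 0.5]
grip_width: 0.0308
grasp_force: 30.0
[-0.01423836  0.1789195   0.00766118] [-1.08507123  0.88135567  0.50020386] [ 2.59289114e-02  3.34731890e-01  1.92482749e+00 -6.04380903e-04
  8.82679509e-01 -4.07651651e-01]
```

```bash
cat > t.py <<'E'
from workcell import manip;s=manip.sense();print('TZ',s['wrist_torque'].round(2),s['wrist_force'].round(1),'yaw',s['orientation'][2].round(3),s['qpos'].round(3))
E
python3 -m creep '[[[0,0,0],[0,0,-0.03]],[[0,0,0],[0,0,-0.06]],[[0,0,0],[0,0,-0.09]],[[0,0,0],[0,0,-0.12]],[[0,0,0],[0,0,-0.12]]]' | grep -E 'width|grasp'; python3 t.py
python3 -m creep '[[[0,0,0],[0,0,-0.02]],[[0,0,0],[0,0,-0.04]],[[0,0,0],[0,0,-0.04]]]' | grep -E 'width|grasp'; python3 t.py
```

```text
grip_width: 0.031
grasp_force: 30.0
TZ [-0.15  0.28 -0.01] [-1.5 -0.1  0.7] yaw 1.631 [ 2.600e-02  3.350e-01  1.925e+00 -1.000e-03  8.830e-01 -3.400e-02]
grip_width: 0.0309
grasp_force: 30.0
TZ [-0.2   0.35 -0.02] [-0.9 -0.7  0.6] yaw 1.508 [ 2.600e-02  3.350e-01  1.925e+00 -1.000e-03  8.830e-01  8.900e-02]
```

```bash

python3 -m creep '[[[0,0,0],[0,0,-0.02]],[[0,0,0],[0,0,-0.04]],[[0,0,0],[0,0,-0.04]]]' | grep -E 'width|grasp'; python3 t.py
python3 -m creep '[[[0,0,0],[0,0,-0.02]],[[0,0,-0.002],[0,0,-0.04]],[[0,0,-0.002],[0,0,-0.04]]]' | grep -E 'width|grasp'; python3 t.py
python3 -m creep '[[[0,0,0],[0,0,-0.02]],[[0,0,0],[0,0,-0.04]],[[0,0,0],[0,0,-0.04]]]' | grep -E 'width|grasp'; python3 t.py
```

```text
grip_width: 0.0311
grasp_force: 30.0
TZ [-0.24  0.36 -0.05] [-1.5 -0.2 -0.2] yaw 1.383 [ 2.600e-02  3.350e-01  1.925e+00 -1.000e-03  8.830e-01  2.140e-01]
grip_width: 0.0313
grasp_force: 30.0
TZ [-0.21  0.6  -0.03] [-3.3 -1.2  1.9] yaw 1.258 [ 2.600e-02  3.350e-01  1.925e+00 -1.000e-03  8.830e-01  3.390e-01]
grip_width: 0.0301
grasp_force: 30.0
TZ [-0.33  0.75  0.04] [-3.6 -1.4  0.9] yaw 1.132 [ 2.600e-02  3.350e-01  1.926e+00 -1.000e-03  8.830e-01  4.650e-01]
```

```bash

python3 -m creep '[[[0,0,0],[0,0,-0.02]],[[0,0,0],[0,0,-0.04]],[[0,0,0],[0,0,-0.04]]]' | grep -E 'width|grasp'; python3 t.py
python3 -m creep '[[[0,0,0],[0,0,-0.02]],[[0,0,0],[0,0,-0.03]],[[0,0,0],[0,0,-0.03]]]' | grep -E 'width|grasp'; python3 t.py
python3 -m creep '[[[0,0,0],[0,0,-0.02]],[[0,0,0],[0,0,-0.03]],[[0,0,0],[0,0,-0.03]]]' | grep -E 'width|grasp'; python3 t.py
```

```text
grip_width: 0.0295
grasp_force: 30.0
TZ [-0.18  0.81  0.36] [-3.7 -0.8  2.7] yaw 1.008 [ 0.026  0.335  1.926 -0.     0.883  0.589]
grip_width: 0.0299
grasp_force: 30.0
TZ [-0.34  0.99  0.88] [-5.5 -0.7  4.2] yaw 0.916 [ 0.026  0.335  1.926 -0.002  0.883  0.682]
grip_width: 0.0307
grasp_force: 30.0
TZ [-0.09  1.03  0.87] [-5.6 -0.6  3. ] yaw 0.82 [ 0.026  0.335  1.926 -0.     0.883  0.777]
```

Torque jumped to 0.87 N·m from about yaw 1.0, so that looks like the stop. I'll re-grip and twist once more to confirm.

```bash

python3 -m creep '[[[0,0,0],[0,0,0]],[[0,0,0],[0,0,0]],[[0,0,0],[0,0,0]],[[0,0,0],[0,0,0]],[[0,0,0],[0,0,0]],[[0,0,0],[0,0,0.02]]]' -0.2; python3 t.py
python3 -m creep '[[[0,0,0],[0,0,0]],[[0,0,0],[0,0,0]],[[0,0,0],[0,0,0]],[[0,0,0],[0,0,0]],[[0,0,0],[0,0,0]],[[0,0,0],[0,0,0]],[[0,0,0],[0,0,0]],[[0,0,0],[0,0,0]],[[0,0,0],[0,0,0]]]' -1 | grep -E 'width|grasp'; python3 t.py
python3 -m creep '[[[0,0,0],[0,0,-0.01]],[[0,0,0],[0,0,-0.02]],[[0,0,0],[0,0,-0.02]]]' | grep -E 'width|grasp'; python3 t.py
```

```text
t: 7.1
tool_pos: [0.5003, 0.0245, 0.2697]
orientation: [3.141, -0.001, 0.879]
wrist_force: [1.1, -0.0, 0.0]
grip_width: 0.0366
grasp_force: 0.0
TZ [-0.1   0.11  0.05] [ 1.1 -0.   0. ] yaw 0.879 [0.026 0.335 1.924 0.    0.881 0.718]
grip_width: 0.0304
grasp_force: 30.0
TZ [0.81 0.55 0.17] [-1.9  5.7  2. ] yaw 0.877 [2.600e-02 3.350e-01 1.925e+00 1.000e-03 8.820e-01 7.190e-01]
grip_width: 0.0304
grasp_force: 30.0
TZ [0.93 0.6  0.84] [-2.8  6.4  1.2] yaw 0.816 [0.027 0.335 1.925 0.    0.882 0.781]
```

Torque came up again straight away, so the nut is home. Releasing, lifting and moving to the stick with closed fingers, keeping them on the robot side of it.

```bash

python3 -m creep '[[[0,0,0],[0,0,0]],[[0,0,0],[0,0,0]],[[0,0,0],[0,0,0]],[[0,0,0],[0,0,0]],[[0,0,0],[0,0,0]],[[0,0,0],[0,0,0]]]' 0.3 | grep -E 'width|grasp'; python3 t.py
python3 -m creep '[[[0,0,0.25],[0,0,0]],[[0,0,0.5],[0,0,0]],[[0,0,0.75],[0,0,0]],[[0,0,1],[0,0,0]]]' | grep pos
python3 -m creep '[[[-0.06,0.26,0],[0,0,0.03]],[[-0.11,0.52,0],[0,0,0.06]],[[-0.17,0.78,0],[0,0,0.09]]]' -1 | grep pos
python3 -m creep '[[[-0.06,0.26,0],[0,0,0.03]],[[-0.11,0.52,0],[0,0,0.06]],[[-0.17,0.78,0],[0,0,0.09]]]' | grep pos
python3 -m creep '[[[-0.06,0.26,0],[0,0,0.03]],[[-0.11,0.52,0],[0,0,0.06]],[[-0.17,0.78,0],[0,0,0.06]],[[-0.17,0.78,0],[0,0,0.06]],[[-0.17,0.78,0],[0,0,0.06]],[[-0.17,0.78,0],[0,0,0.06]]]' ; python3 t.py
python3 - <<'E'
from h import *
from scipy.optimize import least_squares
open('r.py','w').write('''
from h import *
from scipy.optimize import least_squares
psi=np.radians(-2.95);R=np.array([[np.cos(psi),-np.sin(psi)],[np.sin(psi),np.cos(psi)]])
N=np.array([.4997,.0248]);F=np.array([.669,.0162]);O=(N+F)/2-R@np.array([0,.226])
def crown(n,c=None):
    c=c or grab(n);P=cloud(c);T=P.copy();T[...,:2]=(P[...,:2]-O)@R
    m=(T[...,1]>.02)&(T[...,1]<.10)&(T[...,2]>.134)&(T[...,2]<.156)&(abs(T[...,0]+.01)<.08)
    q=T[m]
    g=lambda p:np.hypot(q[:,0]-p[0],q[:,2]-p[1])-.02
    s=least_squares(g,[q[:,0].mean(),.132],loss='soft_l1',f_scale=.002)
    return s.x.round(4),len(q)
''')
from r import *
print('O',O)
for n in('top','side'):
    print(n,crown(n,dict(np.load(n+'.npz'))),crown(n))
a=dict(np.load('top.npz'))
p=proj(a,np.append(O+R@[0,.06],.162));print(p)
x,y=map(int,p)
A=cv2.resize(a['frame'][y-25:y+25,x-35:x+35,::-1],None,fx=8,fy=8,interpolation=cv2.INTER_CUBIC)
cv2.circle(A,(int((p[0]-x+35)*8),int((p[1]-y+25)*8)),4,(0,0,255),1)
cv2.imwrite('pics/sty.png',A)
E
```

```text
grip_width: 0.0589
grasp_force: 0.0
TZ [-0.12  0.12  0.02] [0.1 1.  0.1] yaw 0.815 [ 0.026  0.335  1.925 -0.     0.881  0.782]
tool_pos: [0.4998, 0.0244, 0.391]
tool_pos: [0.4794, 0.1186, 0.3905]
tool_pos: [0.4587, 0.213, 0.3898]
t: 9.93
tool_pos: [0.4387, 0.305, 0.3894]
orientation: [-3.142, 0.001, 1.569]
wrist_force: [-0.4, 0.3, -0.2]
grip_width: 0.0005
grasp_force: 0.0
TZ [-0.1   0.06  0.  ] [-0.4  0.3 -0.2] yaw 1.569 [ 5.860e-01  2.660e-01  1.681e+00 -1.000e-03  1.194e+00  5.880e-01]
O [ 0.57271903 -0.20520051]
top (array([-0.049 ,  0.1323]), 407) (array([-0.0485,  0.132 ]), 415)
side (array([-0.0483,  0.133 ]), 348) (array([-0.0478,  0.1332]), 334)
(np.float64(358.1764320732166), np.float64(166.58922422070148))
```

View pics/sty.png

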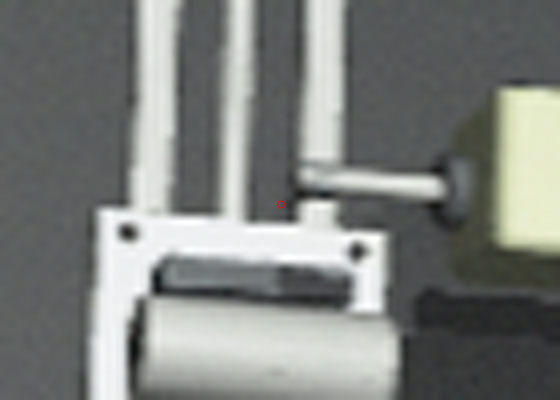

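The crop shows the pick-up rod running from (445,188) to its end at about (300,178). The predicted tip is at (282,204), lower and toward the robot, which agrees. I'll check with the rod's x from the depth data, and lower the fingers beside the stick.

```bash

python3 -m creep '[[[0,0,-0.25],[0,0,0]],[[0,0,-0.5],[0,0,0]],[[0,0,-0.725],[0,0,0]],[[0,0,-0.725],[0,0,0]],[[0,0,-0.725],[0,0,0]]]' | grep -E 'pos|force'
python3 - <<'E'
from r import *
for n in('top','side'):
    c=grab(n);P=cloud(c);T=P.copy();T[...,:2]=(P[...,:2]-O)@R
    m=(T[...,1]>.022)&(T[...,1]<.06)&(T[...,2]>.165)&(T[...,2]<.25)&(abs(T[...,0])<.04)
    q=T[m];print(n,len(q),np.median(q,0).round(4),q.min(0).round(4),q.max(0).round(4))
    h=np.argsort(-T[m][:,2])
    # traverse unit
    m=(T[...,1]>-.08)&(T[...,1]<.0)&(T[...,2]>.22)&(T[...,2]<.25)&(abs(T[...,0])<.06);q=T[m];print(' trav',len(q),q.min(0).round(4),q.max(0).round(4))
    K=(P[...,2]>.115)&(P[...,2]<.15)&(np.hypot(P[...,0]-.495,P[...,1]-.3055)<.02)
    print(' knob',K.sum(),P[K].min(0) if K.any() else'',P[K].max(0) if K.any() else'')
    cv2.imwrite(f'pics/{n}1.png',cv2.resize(c['frame'][...,::-1],(768,576)))
E
```

```text
tool_pos: [0.439, 0.3043, 0.3021]
wrist_force: [0.1, 0.8, 0.6]
grasp_force: 0.0
top 49 [-0.001   0.0426  0.2082] [-0.005   0.0231  0.1765] [0.0052 0.0592 0.212 ]
 trav 670 [-0.0303 -0.08    0.22  ] [ 2.810e-02 -2.000e-04  2.492e-01]
 knob 3 [0.4983018  0.29632236 0.13740124] [0.50378054 0.29975546 0.1423959 ]
side 39 [-0.0014  0.0515  0.2077] [-0.0047  0.0301  0.1662] [0.005  0.0599 0.2137]
 trav 586 [-0.0309 -0.08    0.2201] [ 0.0283 -0.      0.2492]
 knob 59 [0.48058713 0.29043296 0.11579281] [0.50527046 0.31692419 0.14777157]
```

View pics/side1.png

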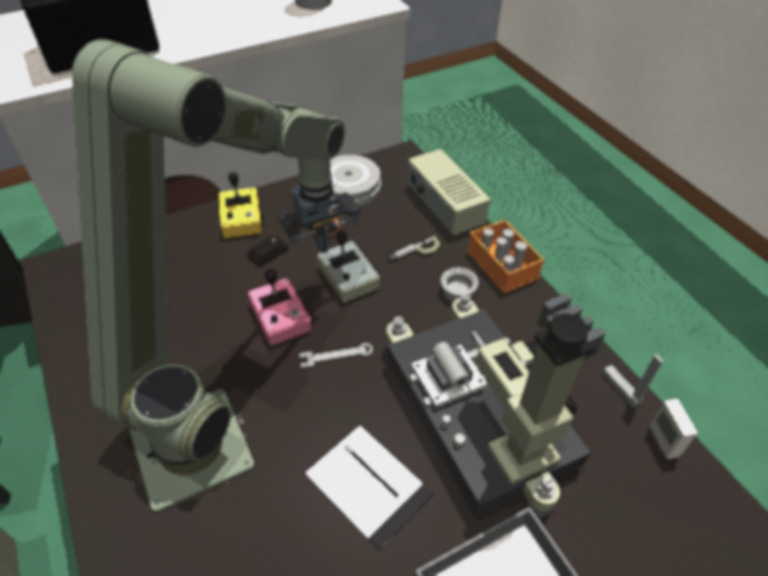

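The fingers hang just on the robot side of the grey-green stick knob, at (335,235), and the slide has not moved. The rod centre reads x≈−0.0007, so that is the crown target. Pushing the stick.

```bash
echo "
from r import *
s=manip.sense();print(s['t'],crown('top'),crown('side'),s['wrist_force'].round(1),s['tool_pos'].round(4))">m.py
python3 -m creep '[[[0.1,0,0],[0,0,0]],[[0.2,0,0],[0,0,0]],[[0.28,0,0],[0,0,0]],[[0.34,0,0],[0,0,0]],[[0.4,0,0],[0,0,0]],[[0.46,0,0],[0,0,0]],[[0.46,0,0],[0,0,0]],[[0.46,0,0],[0,0,0]]]' | grep -E 'pos'
python3 m.py
python3 -m creep '[[[0,0,0],[0,0,0]],[[0,0,0],[0,0,0]],[[0,0,0],[0,0,0]],[[0,0,0],[0,0,0]],[[0,0,0],[0,0,0]],[[0,0,0],[0,0,0]]]' >/dev/null
python3 m.py
```

```text
tool_pos: [0.4939, 0.3054, 0.3025]
11.2167 (array([-0.0476,  0.1328]), 428) (array([-0.0465,  0.1334]), 363) [-3.8  0.7  2.6] [0.4939 0.3054 0.3025]
11.8167 (array([-0.044 ,  0.1325]), 423) (array([-0.0436,  0.1335]), 345) [-3.3  2.1 -0.1] [0.4938 0.3053 0.3025]
```

```bash

python3 -m creep '[[[0,0,0],[0,0,0]],[[0,0,0],[0,0,0]],[[0,0,0],[0,0,0]],[[0,0,0],[0,0,0]],[[0,0,0],[0,0,0]],[[0,0,0],[0,0,0]],[[0,0,0],[0,0,0]],[[0,0,0],[0,0,0]],[[0,0,0],[0,0,0]],[[0,0,0],[0,0,0]],[[0,0,0],[0,0,0]],[[0,0,0],[0,0,0]]]' >/dev/null
python3 -m creep '[[[0,0,0],[0,0,0]],[[0,0,0],[0,0,0]],[[0,0,0],[0,0,0]],[[0,0,0],[0,0,0]],[[0,0,0],[0,0,0]],[[0,0,0],[0,0,0]],[[0,0,0],[0,0,0]],[[0,0,0],[0,0,0]],[[0,0,0],[0,0,0]],[[0,0,0],[0,0,0]],[[0,0,0],[0,0,0]],[[0,0,0],[0,0,0]]]' >/dev/null
python3 m.py
python3 -m creep '[[[0,0,0],[0,0,0]],[[0,0,0],[0,0,0]],[[0,0,0],[0,0,0]],[[0,0,0],[0,0,0]],[[0,0,0],[0,0,0]],[[0,0,0],[0,0,0]],[[0,0,0],[0,0,0]],[[0,0,0],[0,0,0]],[[0,0,0],[0,0,0]],[[0,0,0],[0,0,0]],[[0,0,0],[0,0,0]],[[0,0,0],[0,0,0]]]' >/dev/null
python3 -m creep '[[[0,0,0],[0,0,0]],[[0,0,0],[0,0,0]],[[0,0,0],[0,0,0]],[[0,0,0],[0,0,0]],[[0,0,0],[0,0,0]],[[0,0,0],[0,0,0]],[[0,0,0],[0,0,0]],[[0,0,0],[0,0,0]],[[0,0,0],[0,0,0]],[[0,0,0],[0,0,0]],[[0,0,0],[0,0,0]],[[0,0,0],[0,0,0]]]' >/dev/null
python3 m.py
```

```text
13.9167 (array([-0.0321,  0.1324]), 416) (array([-0.0311,  0.1335]), 343) [-3.4  1.4 -1.6] [0.494  0.3052 0.3026]
16.0167 (array([-0.0197,  0.1325]), 421) (array([-0.019 ,  0.1335]), 324) [-4.1  2.4 -1.4] [0.494  0.3053 0.3026]
```

```bash

python3 -m creep '[[[0,0,0],[0,0,0]],[[0,0,0],[0,0,0]],[[0,0,0],[0,0,0]],[[0,0,0],[0,0,0]],[[0,0,0],[0,0,0]],[[0,0,0],[0,0,0]],[[0,0,0],[0,0,0]],[[0,0,0],[0,0,0]],[[0,0,0],[0,0,0]],[[0,0,0],[0,0,0]],[[0,0,0],[0,0,0]],[[0,0,0],[0,0,0]]]' >/dev/null
python3 -m creep '[[[0,0,0],[0,0,0]],[[0,0,0],[0,0,0]],[[0,0,0],[0,0,0]],[[0,0,0],[0,0,0]],[[0,0,0],[0,0,0]],[[0,0,0],[0,0,0]],[[0,0,0],[0,0,0]],[[0,0,0],[0,0,0]],[[0,0,0],[0,0,0]],[[0,0,0],[0,0,0]],[[0,0,0],[0,0,0]],[[0,0,0],[0,0,0]]]' >/dev/null
python3 m.py
```

```text
18.1167 (array([-0.0073,  0.1323]), 390) (array([-0.0074,  0.1327]), 294) [-4.3  2.9 -0.4] [0.494  0.3053 0.3027]
```

```bash

python3 -m creep '[[[0,0,0],[0,0,0]],[[0,0,0],[0,0,0]],[[0,0,0],[0,0,0]],[[0,0,0],[0,0,0]],[[0,0,0],[0,0,0]],[[0,0,0],[0,0,0]],[[0,0,0],[0,0,0]],[[0,0,0],[0,0,0]],[[-0.2,0,0],[0,0,0]],[[-0.4,0,0],[0,0,0]],[[-0.46,0,0],[0,0,0]],[[-0.46,0,0],[0,0,0]]]' | grep pos
python3 m.py; python3 m.py; python3 m.py
```

```text
tool_pos: [0.4382, 0.3052, 0.3034]
19.2167 (array([-0.0022,  0.1323]), 381) (array([-0.0028,  0.1328]), 269) [ 0.3 -0.1  0. ] [0.4382 0.3052 0.3034]
19.3167 (array([-0.0018,  0.1326]), 386) (array([-0.0022,  0.1328]), 273) [-0.   0.4  0.5] [0.4399 0.3055 0.3035]
19.4167 (array([-0.0019,  0.1324]), 376) (array([-0.0018,  0.1332]), 268) [-0.3  0.1  0.5] [0.4401 0.3055 0.3031]
```

```bash
python3 - <<'E'
from r import *
for n in('top','side'):
    c=dict(np.load(n+'.npz'));P=cloud(c);T=P.copy();T[...,:2]=(P[...,:2]-O)@R
    for lo,hi in((.02,.1),(.07,.1),(.02,.05)):
        m=(T[...,1]>lo)&(T[...,1]<hi)&(T[...,2]>.136)&(T[...,2]<.156)&(abs(T[...,0]+.01)<.08);q=T[m]
        s=least_squares(lambda p:np.hypot(q[:,0]-p[0],q[:,2]-.1325)-.02,[0],loss='soft_l1',f_scale=.001)
        print(n,lo,len(q),s.x.round(4),'mid',((q.min(0)+q.max(0))/2).round(4)[0],end=' ')
        t=(T[...,1]>.025)&(T[...,1]<.06)&(T[...,2]>.195)&(T[...,2]<.23)&(abs(T[...,0])<.02);w=T[t]
        s=least_squares(lambda p:np.hypot(w[:,0]-p[0],w[:,2]-p[1])-p[2],[0,.207,.004],loss='soft_l1',f_scale=.001)
        print('rod',s.x.round(4),len(w), np.median(w[:,0]).round(4))
    w=(T[...,1]>.05)&(T[...,1]<.07)&(T[...,2]>.163)&(T[...,2]<.195)&(abs(T[...,0])<.02)
    print('stylus pts',T[w].round(4).tolist())
c=dict(np.load('side.npz'));p=proj(c,np.append(O+R@[-.0007,.06],.162));x,y=map(int,p)
A=cv2.resize(c['frame'][y-28:y+28,x-35:x+35,::-1],None,fx=10,fy=10,interpolation=cv2.INTER_CUBIC)
cv2.circle(A,(int((p[0]-x+35.5)*10),int((p[1]-y+28.5)*10)),4,(0,0,255),1)
cv2.imwrite('pics/sty2.png',A)
E
```

```text
top 0.02 339 [-0.0018] mid -0.0043 rod [-0.0009  0.2074  0.0034] 43 -0.0013
top 0.07 132 [-0.0015] mid 0.0043 rod [-0.0009  0.2074  0.0034] 43 -0.0013
top 0.02 121 [-0.002] mid -0.0139 rod [-0.0009  0.2074  0.0034] 43 -0.0013
stylus pts [[0.0002, 0.0623, 0.1793], [-0.0014, 0.0609, 0.1745], [-0.0027, 0.0596, 0.1802]]
side 0.02 235 [-0.0019] mid -0.0105 rod [-0.0005  0.2076  0.0039] 33 -0.0016
side 0.07 97 [-0.0018] mid -0.01 rod [-0.0005  0.2076  0.0039] 33 -0.0016
side 0.02 69 [-0.0021] mid -0.0192 rod [-0.0005  0.2076  0.0039] 33 -0.0016
stylus pts [[-0.0014, 0.0617, 0.1901], [-0.0024, 0.0597, 0.1881], [0.0017, 0.0602, 0.1853], [-0.0019, 0.0594, 0.1833], [-0.0004, 0.0567, 0.1858], [-0.0007, 0.06, 0.1769], [0.0022, 0.0589, 0.1766], [-0.0004, 0.0595, 0.1724], [0.0012, 0.0606, 0.165]]
```

View pics/sty2.png

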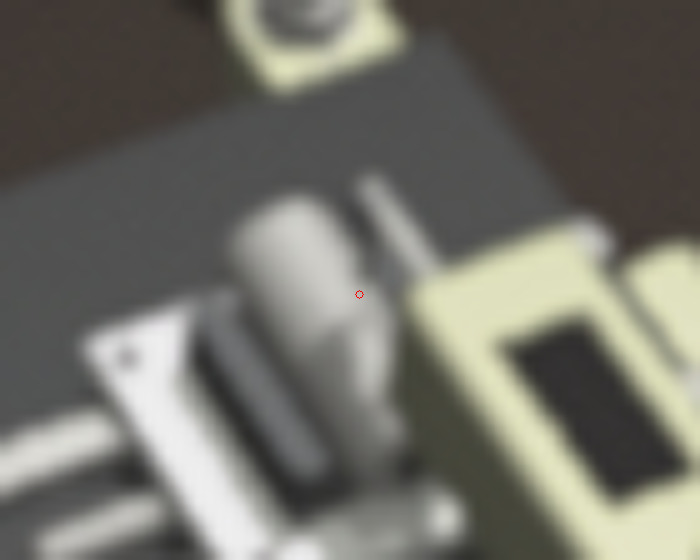

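The crop shows the tip marker at (360,294), on the roller's upper flank. By the depth fits the crown is about 1.2 mm short of the tip, so I'll give it one gentle low-tilt nudge.

```bash

python3 -m creep '[[[0.15,0,0],[0,0,0]],[[0.28,0,0],[0,0,0]],[[0.36,0,0],[0,0,0]],[[0.37,0,0],[0,0,0]],[[0.37,0,0],[0,0,0]],[[0.37,0,0],[0,0,0]]]' | grep pos
python3 m.py; python3 m.py
```

```text
tool_pos: [0.4827, 0.3052, 0.3024]
20.0167 (array([-0.0017,  0.1323]), 389) (array([-0.0018,  0.1332]), 263) [-1.4  0.7  0.2] [0.4827 0.3052 0.3024]
20.1167 (array([-0.0019,  0.1326]), 387) (array([-0.0023,  0.1329]), 263) [-1.2  0.6  0.1] [0.4824 0.3052 0.3024]
```

```bash

python3 -m creep '[[[0.035,0,0],[0,0,0]],[[0.035,0,0],[0,0,0]],[[0.035,0,0],[0,0,0]],[[0.035,0,0],[0,0,0]]]' | grep pos
python3 m.py; python3 m.py;python3 m.py
```

```text
tool_pos: [0.4873, 0.3053, 0.3026]
20.55 (array([-0.0012,  0.1321]), 375) (array([-0.0012,  0.1329]), 263) [-2.1  0.5 -0.4] [0.4873 0.3053 0.3026]
20.65 (array([-0.0009,  0.1322]), 369) (array([-0.001 ,  0.1325]), 261) [-2.8  1.3 -0.6] [0.4873 0.3053 0.3025]
20.75 (array([-0.0006,  0.1321]), 374) (array([-0.0007,  0.1331]), 265) [-1.7  1.  -1.3] [0.4873 0.3053 0.3026]
```

Slow creep has brought the crown onto the target. Releasing and backing off.

```bash

python3 -m creep '[[[-0.25,0,0],[0,0,0]],[[-0.5,0,0],[0,0,0]],[[-0.6,0,0],[0,0,0]],[[-0.6,0,0],[0,0,0]]]' | grep pos
python3 -m creep '[[[0,0,0.25],[0,0,0]],[[0,0,0.5],[0,0,0]],[[0,0,0.75],[0,0,0]],[[0,0,0.9],[0,0,0]],[[0,0,0.9],[0,0,0]],[[0,0,0.9],[0,0,0]],[[0,0,0.9],[0,0,0]]]' | grep pos
python3 m.py; python3 m.py
python3 - <<'E'
from h import *
c=dict(np.load('top.npz'));d=dict(np.load('side.npz'))
cv2.imwrite('pics/fin.png',cv2.resize(d['frame'][120:330,130:410,::-1],None,fx=2.8,fy=2.8,interpolation=cv2.INTER_CUBIC))
E
```

```text
tool_pos: [0.4137, 0.3051, 0.3031]
tool_pos: [0.4159, 0.3052, 0.4098]
21.7667 (array([-1.000e-04,  1.324e-01]), 374) (array([-0.0006,  0.1328]), 261) [-0.1 -0.6 -1. ] [0.4159 0.3052 0.4098]
21.8667 (array([0.    , 0.1322]), 372) (array([-0.0006,  0.1326]), 261) [ 0.2  0.7 -0.6] [0.4156 0.3051 0.4092]
```

View pics/fin.png

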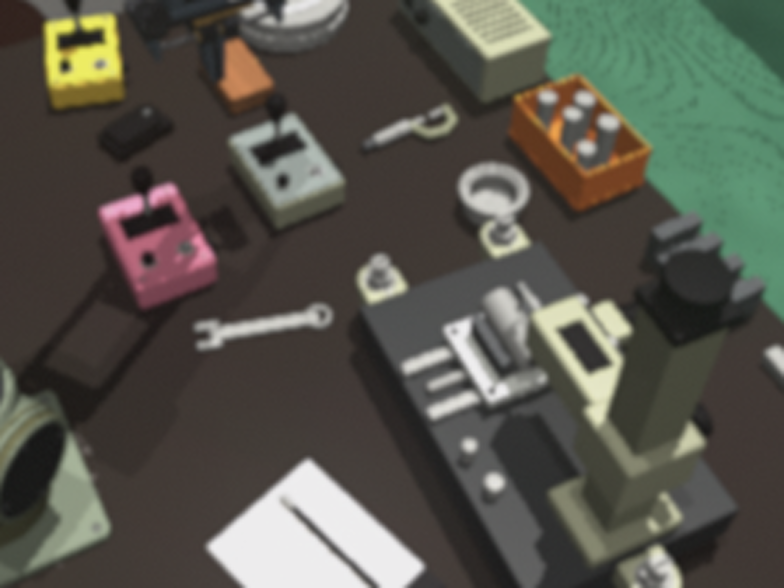

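The stick at (276,105) is upright again and the gripper is clear above it. The slide is at rest with the crown within about 1 mm of the tip, and nothing else has been disturbed.

```bash
python3 -c "
from workcell import manip;print(manip.sign_off())"
```

```text
the job is handed in; nothing more can be done
None
```

The jam nut is turned home and locked, the slide stands still with the roller's crown within about 1 mm of directly under the stylus tip, the stick is back at centre, and the job was handed in at about 22 s; no verdict was returned.

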